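# Unhitch the trailer tongue on the bench stand

### The arm

A 6-joint arm with a two-finger parallel gripper is mounted at the origin on a cart in front of the work surface, level with it; the furniture and walls round the work are solid. World frame = base frame: x ahead of the robot, y to its left, z up, the work surface at z = 0. Lengths are in m, angles in rad, forces in N, time in s.
With the tool pointing down it reaches from about 0.225 to 0.875 m from the base axis. Payload 3.4 kg.
Tool frame: the origin (TCP) lies on the centre line of the jaws, within the pads' length; the fingertips stand 17 mm ahead of it and the grasp point (between the pads) lies 2 mm behind it (nose_length is the distance from the TCP to the fingertips, in m); z points along the fingers, y is the line along which they close (so a half turn about z gives the same grasp; the last joint's range is limited). The gripper opens to 85 mm and grips with 20 to 120 N. Pads are 22 mm wide; open, the fingers measure 114 mm over their backs; the gripper's body (76 mm by 85 mm) begins 54 mm behind the grasp point. The pads swing forward as they close: fully open they stand 13 mm farther back than shut.
Start: joints at [1.194, 0.276, 1.505, -0, 1.361, -0.121], TCP at [0.146, 0.556, 0.228] pointing down, gripper open.
Joint ranges: [-2.89, 2.89], [-0.75, 2.08], [0.22, 2.7], [-1.18, 4.32], [0.11, 2.71], [-2.7, 2.7]. Speed limits (rad/s): [2.57, 2.57, 3.14, 3.14, 3.14, 3.14].

### API

Orientations are given as a unit quaternion [w, x, y, z].
In Python, from rig import get_state, get_image, sign_off, find_in, place_of, nose_length gives the robot as it stands.
- The arm moves only by the tool apply_moves, never from a script. Its argument "deltas" is one flat list of numbers, 5 for each row, row after row: the finger opening in mm, from 0 to 85.4, then the shift along the tool's x, y, z in mm, then the turn about the tool's z in degrees. A call has 1 to 12 rows; each row is the pose to reach, as a shift and turn from the pose commanded when the call began, along the tool's axes at that moment; what a row does not reach only later rows make up. A row lasts 1/12 s, in which the tool goes at most 41.7 mm and 7.16 degrees, less where a joint would pass 70% of its speed; a pose out of reach is approached as far as the arm can. A call with a gripper value outside its range is refused whole. The fingers move at their own pace and stop on an object; "squeeze" is the grip in N (left out, the last holds). Time passes only in rows, so rows that repeat a pose let the fingers close. It gives the time, the measured TCP pose, the force, the opening and the grip force at its end, in the units of the state.
- get_state(): the state, without advancing time (a new reading comes with each control period).
- get_image(name): name is "scene" or "top"; returns a dict with "frame" (384x512x3 uint8, red, green, blue), "K" (3x3 intrinsics, pixels), "k1" (the pictures are not rectified: a ray, as slopes to the right and down, at radius r is drawn at 1 + k1 r^2 times it, then the intrinsics apply), "position" and "orientation" of the camera in the world. Camera axes: x right, y down, z forward; pixel columns grow to the right and rows downward; lengths in m; the calibration is good to about 2 mm. A picture is of the moment at which its call begins. There is no depth.
- sign_off(): hands the job in; it is judged then, once.
Trained networks look in a picture, given as the dict that the camera call returned (one of the last four; its "shot" number tells which), for a name from the list of things; names that differ only in an ending like _2 or _b are one class to them, and where a whole thing is asked for, a point or a joint stands for the part that bears it (a point fixed in the world has none). Each returns a list of dicts, best first, with "score" (0 to 1); they miss things now and then, are a little off and sometimes report something else, mostly with a low value. They report only what shows in the picture. A call takes as long as a camera call.
- find_in(query, picture): "point" ([column, row] in pixels, amid what is visible of it).
- place_of(query, picture): "point" ([column, row] in pixels: a listed point, or the origin of a listed thing).
The state is a dict: "clock": time; "qpos": joint angles; "qd": joint speeds; "effort": joint torques, N m; "position": TCP position; "ee_rot": TCP orientation; "contact_force": force on the tool from outside, world axes, zero at the start; "moment": the same for the moment, N m; "width": finger opening in m; "gripper_force": force on a finger pad.
Only numpy, scipy, OpenCV 4.12 (cv2) and the standard library are available. Lean on these libraries where they do the work, as an engineer would, in place of code of your own. Each camera call takes 0.05 s, during which the arm holds its last target. There are 200 camera calls.

### The job

On the bench stand a trailer tongue is still hitched to its ball. Slide the yellow transport lock knob all the way back to its end stop, toward the tongue's pivot, then pull the red spring latch handle fully sideways, away from the spring barrel, and with it lift the tongue off the ball. Finish with the gripper still holding the tongue up, at rest, the coupler socket about 8 cm above its seat on the ball; leave the other things on the bench where they are.

Things in the scene. Friction and masses are not known exactly. Their poses are not given: they have to be found in the camera images.
- rig: blue bench stand bolted down, base plate 400 x 110 x 10 mm; carries the ball, the grey tongue, latch and lock. Origin at the centre of its underside on the bench; its x axis runs along the tongue from the pivot to the ball, its y axis is the direction in which the latch is pulled, z up
- pivot (a point): centre of the tongue's hinge pin, in the stand's frame at [-160, 0, 65] mm; the pin runs along the stand's y axis
- ball (a point): centre of the fixed 50 mm steel tow ball, in the stand's frame at [150, 0, 65] mm
- socket (a point): point of the tongue that coincides with the ball's centre while the tongue is seated, 310 mm from the pivot; its height above the ball's centre tells how far the tongue is raised
- latch_handle (a point): grip point of the red upright latch paddle: 36 mm along the tongue, 16 mm thick across it (the pull direction), 50 mm tall; the point lies mid-thickness, 23 mm below its top, 25 mm above the steel strap it stands on. With the tongue down it is right above the ball (68 mm); it moves with latch and tongue. The latch's fork reaches under the ball
- lock_knob (a point): middle of the yellow upright round transport-lock knob, 24 mm in diameter, 34 mm tall, 17 mm above the lock bar it stands on; offset 14 mm from the tongue's midline in the stand's +y; about 62 mm above the level of the pivot. The top of the bar is 109 mm above the bench
- lock (a joint): position of the transport lock along the tongue (m): 0 = locked (toward the ball), 0.050 = free, at its end stop toward the pivot. Stays where it is left (friction 2 N). Short of about 0.040 its bar blocks the latch
- latch (a joint): position of the latch (m): 0 = closed, 0.034 = fully pulled, in the stand's +y direction (away from the dark spring barrel on the coupler's other side). A spring pulls it shut with 6 N at 0 rising to 13 N; the fork clears the ball from 0.027 on, and it snaps shut when let go
- tongue (a joint): angle of the tongue about the pivot (rad): 0 = seated, level, grows to 0.7 as the ball end is raised; it weighs about 1 kg in all (some 6 N at the latch handle) and falls back when let go. 0.26 rad raises the socket by 80 mm
- wax_tin: round green-lidded tin, 67 mm wide, 27 mm high, bystander; origin at the centre of its underside
- black_box: small black case 30 x 24 x 50 mm, bystander; origin at the centre of its underside
- tea_mug: orange mug 81 x 113 x 101 mm, bystander; origin at the centre of its underside
- glue_stick: upright white and red glue stick, 34 mm in diameter, 110 mm tall, bystander; origin at the centre of its underside

How it is judged:
By the outcome, as a careful person would: the job done as asked, in the order asked, and still so for the second after the job is handed in, while the arm keeps its last pose, push and grip.
It also fails if it takes over 48 s, if anything falls off the work surface, if the arm or the gripper's body presses on something with over 40 N, if the wrist force passes 120 N, or if a joint passes its speed limit or range.

## Working session

There is one attempt and no reset: what is moved stays moved. The work goes in short steps, Python scripts to look and compute and a tool call to move; the robot and the scene stay as the last step left them, time stands still between calls to the robot, and variables do not carry over. Pictures are saved under pics/ and viewed, at most 10 in all, crops included, and the job is handed in when it is done.

Besides the shell and the picture viewer there is one more tool, called after "Emit:" by a JSON object that holds its "op" and its "data", one argument or row to a line. apply_moves: Moves the arm, as the interface text tells. Its arguments: {"type":"object","properties":{"deltas":{"type":"array"},"squeeze":{"type":"number"}},"required":["deltas"]}

```bash
mkdir -p pics; ls
cat > h.py <<'E'
import numpy as np, cv2
from scipy.spatial.transform import Rotation as R
from rig import *
def rot(q): return R.from_quat([q[1],q[2],q[3],q[0]]).as_matrix()
def ray(im,px):
    K=np.array(im["K"]); d=np.array([(px[0]-K[0,2])/K[0,0],(px[1]-K[1,2])/K[1,1]])
    u=d.copy()
    for _ in range(20): u=d/(1+im["k1"]*(u@u))
    v=rot(im["orientation"])@np.array([u[0],u[1],1]); return np.array(im["position"]),v/np.linalg.norm(v)
def atz(im,px,z):
    p,v=ray(im,px); return p+v*(z-p[2])/v[2]
def tri(rs):
    A=np.zeros((3,3));b=np.zeros(3)
    for p,v in rs:
        M=np.eye(3)-np.outer(v,v);A+=M;b+=M@p
    x=np.linalg.solve(A,b); return x,[np.linalg.norm((np.eye(3)-np.outer(v,v))@(x-p)) for p,v in rs]
def save(im,n): cv2.imwrite("pics/"+n,im["frame"][:,:,::-1])
E
python3 - <<'E'
from h import *
s=get_image("scene");t=get_image("top")
save(s,"s0.png");save(t,"t0.png")
for n in ["rig","pivot","ball","latch_handle","lock_knob","wax_tin","black_box","tea_mug","glue_stick"]:
    a=place_of(n,s)[:2];b=place_of(n,t)[:2]
    print(n,[(np.round(i["point"]),round(i["score"],2)) for i in a],[(np.round(i["point"]),round(i["score"],2)) for i in b])
    if a and b:
        x,e=tri([ray(s,a[0]["point"]),ray(t,b[0]["point"])]);print("   ",x.round(4),np.round(e,4))
print(s["position"],t["position"],get_state(),nose_length)
E
```

```text
pics
rig [(array([244., 194.]), 0.62), (array([255., 168.]), 0.46)] [(array([284., 189.]), 0.78)]
    [ 0.5404 -0.0728  0.0059] [0.0003 0.0003]
pivot [(array([211., 161.]), 0.6), (array([316., 254.]), 0.45)] [(array([328., 180.]), 0.61)]
    [ 0.5718 -0.2382  0.0598] [0.0001 0.0001]
ball [(array([276., 201.]), 0.69), (array([279., 182.]), 0.45)] [(array([250., 199.]), 0.74)]
    [0.501  0.0607 0.049 ] [0.0018 0.0018]
latch_handle [(array([279., 179.]), 0.58)] [(array([329., 178.]), 0.35)]
    [ 0.4907 -0.1453  0.0535] [0.1278 0.1278]
lock_knob [(array([261., 171.]), 0.64), (array([289., 272.]), 0.23)] [(array([278., 193.]), 0.52)]
    [ 0.5082 -0.0363  0.1169] [0.0102 0.0102]
wax_tin [(array([317., 255.]), 0.86)] [(array([193., 196.]), 0.66)]
    [0.5121 0.289  0.0066] [0.0001 0.0001]
black_box [(array([292., 272.]), 0.75)] [(array([189., 172.]), 0.4)]
    [0.6121 0.3047 0.0107] [0.0024 0.0024]
tea_mug [(array([178., 164.]), 0.83)] [(array([247., 196.]), 0.5)]
    [0.6367 0.013  0.2391] [0.1518 0.1518]
glue_stick [(array([371., 273.]), 0.55)] [(array([158., 219.]), 0.43)]
    [ 0.4226  0.426  -0.0028] [0.0015 0.0015]
[1.18600196 0.99791744 1.05672682] [0.41546359 0.06111143 1.51026553] {'clock': 1.0, 'qpos': array([ 1.19404387e+00,  2.75879229e-01,  1.50489104e+00,  7.08664800e-06,
        1.36073122e+00, -1.21055418e-01]), 'qd': array([ 0.00109462, -0.00038353, -0.00015841, -0.00194442, -0.00136618,
       -0.00085275]), 'effort': array([-8.29325581e-04, -4.16659498e+01, -2.46102369e+01, -6.78996093e-05,
        2.26863549e-04, -1.02107413e-05]), 'position': array([0.14547162, 0.55631952, 0.22824345]), 'ee_rot': array([7.87012672e-06, 1.27501251e-01, 9.91838409e-01, 4.50311644e-05]), 'contact_force': array([0.15174679, 0.10438279, 0.47132088]), 'moment': array([0.0239537 , 0.01366376, 0.00822463]), 'gripper_force': 0.0, 'width': 0.08563869791626928} 0.017
```

Run:
```python
import cv2
a=cv2.imread("pics/s0.png")[110:310,150:410];b=cv2.imread("pics/t0.png")[120:280,130:370]
cv2.imwrite("pics/s0c.png",cv2.resize(a,None,fx=3,fy=3,interpolation=cv2.INTER_CUBIC))
cv2.imwrite("pics/t0c.png",cv2.resize(b,None,fx=3.3,fy=3.3,interpolation=cv2.INTER_CUBIC))
```

```text
(no output)
```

View pics/s0c.png

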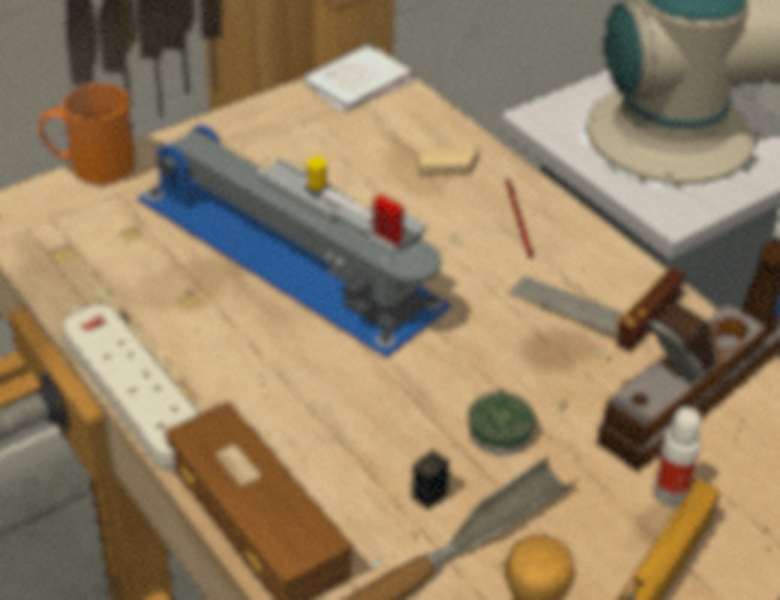

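View pics/t0c.png

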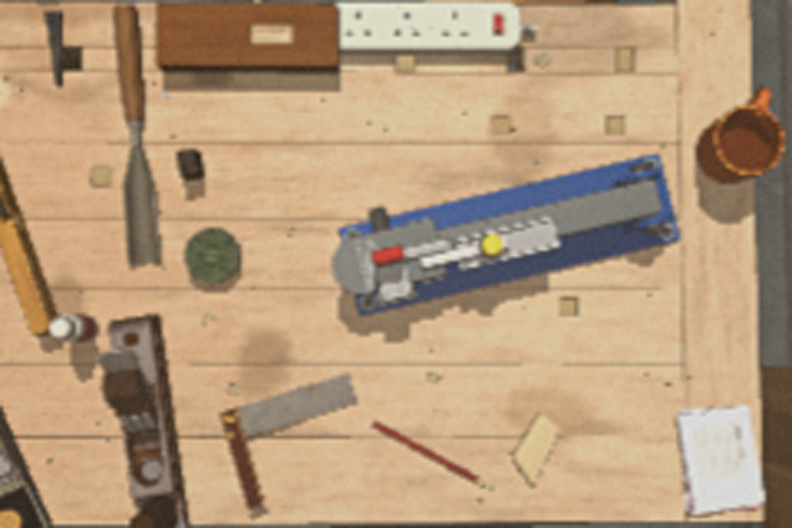

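The scene picture shows the red paddle at about (280,183) and the yellow knob at (256,168). In the top picture they are at (248,197) and (279,194). The barrel is on the far side (world +x), so the latch pulls toward the robot.

Run:
```python
from h import *
s=get_image("scene");t=get_image("top")
c=np.array([(341,229),(660,155),(680,241),(360,314)])/3.3+[130,120]
C=np.array([atz(t,p,0.01)[:2] for p in c]);o=C.mean(0);d=(C[1]+C[2]-C[0]-C[3])/2
print("plate",C.round(3).tolist(),o,np.linalg.norm(d),"yaw",np.degrees(np.arctan2(-d[1],-d[0])))
for n,a,b in [("handle",(389/3+150,219/3+110),(388/3.3+130,254/3.3+120)),("knob",(317/3+150,174/3+110),(491/3.3+130,243/3.3+120))]:
    print(n,tri([ray(s,a),ray(t,b)]))
print("yellow/red z-plane",atz(t,(388/3.3+130,254/3.3+120),.15),atz(t,(491/3.3+130,243/3.3+120),.14))
for n in("pivot","ball"): print(n,atz(t,place_of(n,t)[0]["point"],.065))
M=rot(get_state()["ee_rot"]);print(M.round(3),"toolx yaw",np.degrees(np.arctan2(M[1,0],M[0,0])))
```

```text
plate [[0.54, 0.129], [0.63, -0.258], [0.525, -0.28], [0.438, 0.106]] [ 0.53333682 -0.07586768] 0.3962679729831747 yaw 102.91705566476706
handle (array([0.50039042, 0.07273269, 0.13305263]), [np.float64(0.00222960147971397), np.float64(0.0022296014797140067)])
knob (array([ 0.51343664, -0.04206126,  0.12520009]), [np.float64(0.0016729663368877414), np.float64(0.0016729663368876043)])
yellow/red z-plane [0.50106854 0.071215   0.15      ] [ 0.51370988 -0.04197148  0.14      ]
pivot [ 0.57270245 -0.23175421  0.065     ]
ball [0.51854849 0.06334647 0.065     ]
[[-0.967  0.253  0.   ]
 [ 0.253  0.967  0.   ]
 [-0.     0.    -1.   ]] toolx yaw 165.34486447194433
```

Emit:
{"op": "apply_moves", "data": {
  "deltas": [50,-14,-14,0,3,50,-40,-38,0,9,50,-68,-65,0,15,50,-96,-92,0,21,50,-124,-119,0,27,50,-152,-146,0,33,50,-180,-172,0,39,50,-208,-199,0,45,50,-236,-226,0,51,50,-264,-253,0,56,50,-292,-280,0,60,50,-320,-307,0,62.4]
}}

```text
clock: 2.2
position: [0.378, 0.1767, 0.2286]
ee_rot: [0.0, 0.624, 0.781, 0.001]
contact_force: [1.2, 0.1, -0.2]
width: 0.05
gripper_force: 0.0
```

Emit:
{"op": "apply_moves", "data": {
  "deltas": [50,-30,10,0,0,50,-60,20,0,0,50,-90,30,0,0,50,-120,41,0,0,50,-150,51,0,0,50,-180,61,5,0,50,-205,70,15,0,50,-225,76,25,0,50,-238,81,30,0,50,-245,83,35,0,50,-245,83,35,0,50,-245,83,35,0]
}}

```text
clock: 3.2
position: [0.5127, -0.0412, 0.1931]
ee_rot: [-0.001, 0.623, 0.782, 0.0]
contact_force: [-0.2, 0.8, -0.0]
width: 0.0499
gripper_force: 0.0
```

Run:
```python
from h import *
s=get_image("scene");t=get_image("top");st=get_state()
print(st["position"],rot(st["ee_rot"]).round(3).tolist(),st["qpos"])
for n in ("latch_handle","lock_knob"):
  for i,m in (("s",s),("t",t)): print(n,i,[(np.round(k["point"],1),round(k["score"],2)) for k in place_of(n,m)[:2]])
a=cv2.resize(s["frame"][130:250,190:330],None,fx=3,fy=3,interpolation=2);b=cv2.resize(t["frame"][150:270,225:365],None,fx=3,fy=3,interpolation=2)
cv2.imwrite("pics/a1.png",np.vstack([a,b])[:600,:,::-1] if 0 else np.hstack([a,b])[:,:800,::-1])
```

```text
[ 0.51276907 -0.04074194  0.19371843] [[-0.225, 0.974, 0.0], [0.974, 0.225, 0.001], [0.001, 0.0, -1.0]] [-2.15092474e-01  2.07598471e-01  1.68809821e+00  6.92358418e-04
  1.24569840e+00 -4.42261494e-01]
latch_handle s [(array([279.4, 183.1]), 0.8), (array([316.9, 255.1]), 0.23)]
latch_handle t [(array([248.3, 199.2]), 0.52)]
lock_knob s [(array([256.3, 167.4]), 0.55)]
lock_knob t [(array([352.7, 162.6]), 0.56)]
```

View pics/a1.png

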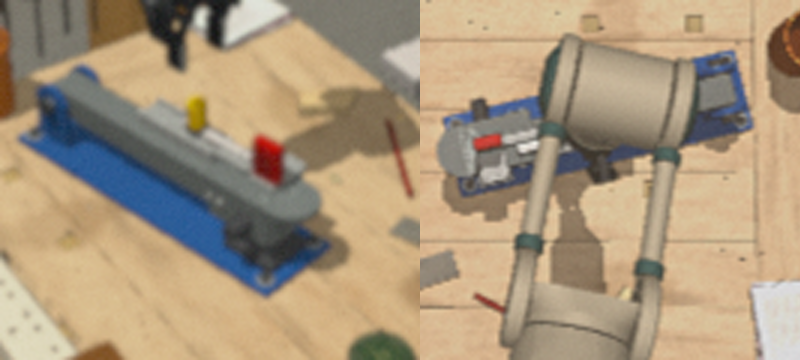

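The fingers are above the knob, with the knob at crop (197,113) and the fingers around (197,35). Next I descend, grip it and slide it back.

Emit:
{"op": "apply_moves", "data": {
  "deltas": [50,0,0,15,0,50,0,0,35,0,50,0,0,50,0,50,0,0,58,0,50,0,0,62,0,50,0,0,62,0,20,0,0,62,0,20,0,0,62,0,15,0,0,62,0,15,0,0,62,0,15,0,0,62,0,15,0,0,62,0],
  "squeeze": 25
}}

```text
clock: 4.5
position: [0.5123, -0.0423, 0.1323]
ee_rot: [-0.0, 0.623, 0.782, -0.001]
contact_force: [-4.5, -0.5, 5.2]
width: 0.0222
gripper_force: 24.4
```

Emit:
{"op": "apply_moves", "data": {
  "deltas": [15,-4,0,0,0,15,-10,0,0,0,15,-17,0,0,0,15,-24,0,0,0,15,-31,0,0,0,15,-38,0,0,0,15,-44,0,0,0,15,-48,0,0,0,15,-51,0,0,0,15,-53,0,0,0,15,-54,0,0,0,15,-54,0,0,0]
}}

```text
clock: 5.5
position: [0.5227, -0.0874, 0.1322]
ee_rot: [-0.006, 0.624, 0.781, 0.004]
contact_force: [-6.8, 16.2, 10.7]
width: 0.0222
gripper_force: 24.8
```

Run:
```python
from h import *
s=get_image("scene");st=get_state()
print(st["position"],st["contact_force"],st["width"])
cv2.imwrite("pics/a2.png",cv2.resize(s["frame"][130:250,190:330],None,fx=4,fy=4,interpolation=2)[:,:,::-1])
```

```text
[ 0.52267222 -0.08735966  0.13222893] [-5.37486764 17.04158127 10.60266492] 0.022179841772056168
```

View pics/a2.png

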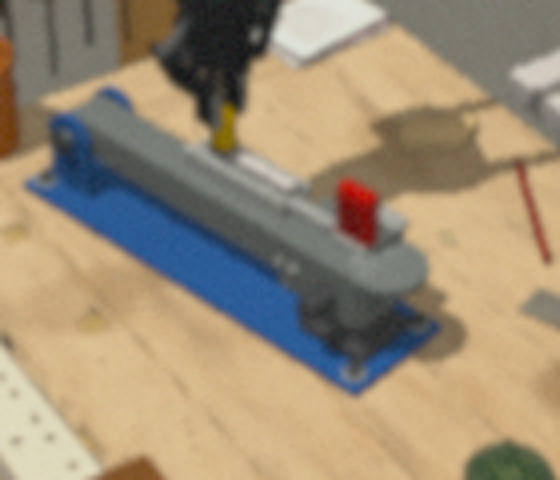

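The knob has moved about 46 mm and now resists with 17 N. I'll push a little further to confirm it is at the stop.

Emit:
{"op": "apply_moves", "data": {
  "deltas": [15,-2,0,0,0,15,-4,0,0,0,15,-5,0,0,0,15,-5,0,0,0],
  "squeeze": 40
}}

```text
clock: 5.88
position: [0.5227, -0.0879, 0.1323]
ee_rot: [-0.009, 0.624, 0.781, 0.007]
contact_force: [-6.1, 26.6, 14.3]
width: 0.0215
gripper_force: 38.7
```

Emit:
{"op": "apply_moves", "data": {
  "deltas": [15,5,0,0,0,50,5,0,0,0,50,5,0,0,0,50,5,0,0,0,50,5,0,-30,0,50,5,0,-60,0,50,30,0,-62,0,50,70,0,-62,0,50,110,0,-62,0,50,145,0,-62,0,50,166,0,-62,0,50,169,0,-62,0]
}}

```text
clock: 6.88
position: [0.4878, 0.0681, 0.1935]
ee_rot: [-0.0, 0.622, 0.783, 0.001]
contact_force: [0.5, 0.0, -0.0]
width: 0.0502
gripper_force: 0.0
```

Run:
```python
from h import *
s=get_image("scene");t=get_image("top");st=get_state()
print(st["position"],st["contact_force"])
hs=cv2.imread("pics/s0.png")[:,:,::-1];ht=cv2.imread("pics/t0.png")[:,:,::-1]
def blob(f,x0,x1,y0,y1,col):
    h=cv2.cvtColor(np.ascontiguousarray(f[y0:y1,x0:x1]),cv2.COLOR_RGB2HSV)
    lo,hi=((22,150,110),(34,255,255)) if col=="y" else ((0,170,90),(6,255,255))
    m=cv2.inRange(h,lo,hi);yy,xx=np.nonzero(m);return np.array([xx.mean()+x0,yy.mean()+y0]),len(xx)
for n,a,b in(("old",hs,ht),("new",s["frame"],t["frame"])):
    p,k=blob(a,200,300,140,200,"y");q,l=blob(b,240,320,170,215,"y")
    print(n,p,k,q,l,tri([ray(s,p),ray(t,q)]))
    if 1: p,k=blob(a,262,300,165,205,"r");print("  red scene",p,k)
cv2.imwrite("pics/a3.png",np.hstack([cv2.resize(f[y:y+110,x:x+100],None,fx=4,fy=4,interpolation=2) for f,x,y in((s["frame"],200,130),(t["frame"],240,150))])[:,:,::-1])
```

```text
[0.48899984 0.06541868 0.19344426] [ 0.34046609 -0.72014787 -0.40224338]
old [255.05084746 166.86440678] 59 [278.51851852 193.88888889] 27 (array([ 0.51367958, -0.04187139,  0.12976644]), [np.float64(0.00020121877977476998), np.float64(0.0002012187797748096)])
  red scene [279.04597701 182.12643678] 87
new [245.14814815 161.33333333] 54 [290.51851852 191.11111111] 27 (array([ 0.5238612 , -0.08594591,  0.12950107]), [np.float64(0.00020277492024041124), np.float64(0.00020277492024045374)])
  red scene [278.80232558 182.08139535] 86
```

View pics/a3.png

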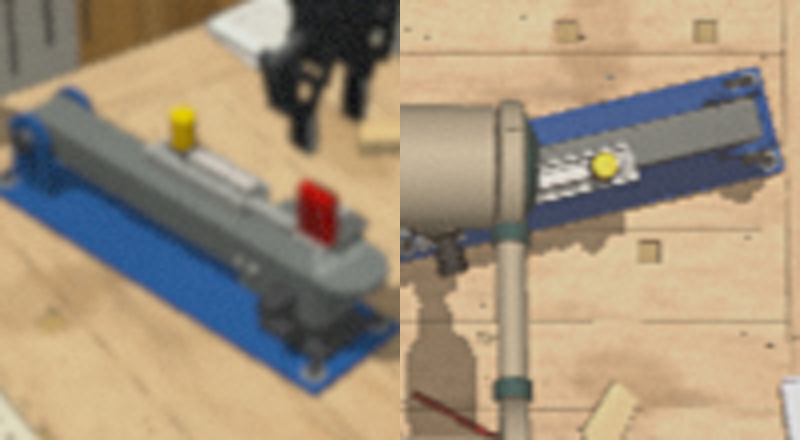

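The picture shows the knob at top (290.5,191), moved about 45–47 mm, which may be slightly short of 50. I'll check by pushing with closed fingers from the ball side, tips clear of the bar.

Emit:
{"op": "apply_moves", "data": {
  "deltas": [0,-30,0,0,0,0,-65,0,0,0,0,-95,0,0,0,0,-112,0,0,0,0,-115,0,0,0,0,-115,0,20,0,0,-115,0,40,0,0,-115,0,52,0,0,-115,0,53,0,0,-120,0,53,0,0,-126,0,53,0,0,-130,0,53,0],
  "squeeze": 20
}}

```text
clock: 7.98
position: [0.5189, -0.0625, 0.1413]
ee_rot: [0.001, 0.623, 0.782, 0.0]
contact_force: [0.6, -0.1, 0.7]
width: 0.0001
gripper_force: 0.0
```

Emit:
{"op": "apply_moves", "data": {
  "deltas": [0,-2,0,0,0,0,-4,0,0,0,0,-6,0,0,0,0,-8,0,0,0,0,-8,0,0,0,0,-8,0,0,0]
}}

```text
clock: 8.48
position: [0.5195, -0.0691, 0.1402]
ee_rot: [-0.0, 0.623, 0.782, 0.0]
contact_force: [0.4, 0.9, -0.6]
width: 0.0005
gripper_force: 0.0
```

Emit:
{"op": "apply_moves", "data": {
  "deltas": [0,-2,0,0,0,0,-4,0,0,0,0,-6,0,0,0,0,-8,0,0,0,0,-8,0,0,0,0,-8,0,0,0]
}}

```text
clock: 8.98
position: [0.5213, -0.0771, 0.1402]
ee_rot: [-0.0, 0.623, 0.782, 0.0]
contact_force: [0.9, -0.5, -0.0]
width: -0.0001
gripper_force: 0.0
```

Run:
```python
from h import *
s=get_image("scene");st=get_state()
print(st["position"],st["contact_force"],st["moment"])
cv2.imwrite("pics/a4.png",cv2.resize(s["frame"][110:220,190:300],None,fx=5,fy=5,interpolation=2)[:,:,::-1])
```

```text
[ 0.52123401 -0.07695219  0.14016096] [0.21620931 0.71168584 0.4875176 ] [ 0.08279661 -0.01478477  0.00265881]
```

View pics/a4.png

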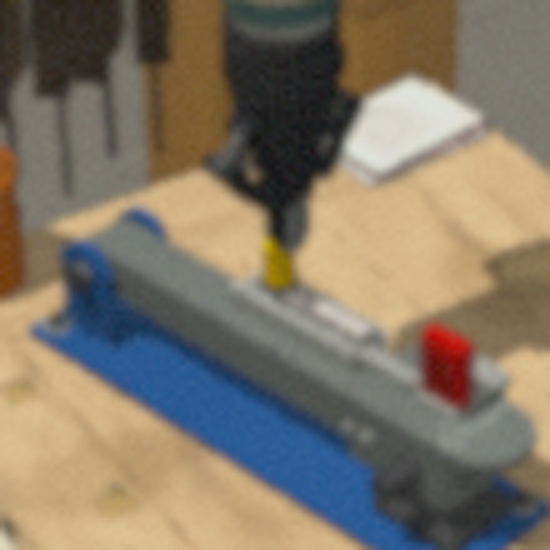

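The closed fingers, at crop (288,225), are just to the ball side of the knob at (279,265), about to touch it. I'll keep pushing gently.

Emit:
{"op": "apply_moves", "data": {
  "deltas": [0,-2,0,0,0,0,-4,0,0,0,0,-6,0,0,0,0,-8,0,0,0,0,-8,0,0,0,0,-8,0,0,0]
}}

```text
clock: 9.53
position: [0.5231, -0.0849, 0.1402]
ee_rot: [-0.0, 0.623, 0.782, 0.0]
contact_force: [0.0, 1.1, -0.7]
width: 0.0003
gripper_force: 0.0
```

```bash
cat >> h.py <<'E'
def blob(f,x0,x1,y0,y1,col):
    h=cv2.cvtColor(np.ascontiguousarray(f[y0:y1,x0:x1]),cv2.COLOR_RGB2HSV)
    lo,hi=((22,150,110),(34,255,255)) if col=="y" else ((0,170,90),(6,255,255))
    m=cv2.inRange(h,lo,hi);yy,xx=np.nonzero(m);return np.array([xx.mean()+x0,yy.mean()+y0]),len(xx),xx.min()+x0,xx.max()+x0,yy.min()+y0,yy.max()+y0
E
python3 - <<'E'
from h import *
s=get_image("scene")
print(blob(s["frame"],200,300,140,200,"y"),blob(s["frame"],262,300,165,205,"r"))
cv2.imwrite("pics/a5.png",cv2.resize(s["frame"][130:200,210:290],None,fx=7,fy=7,interpolation=2)[:,:,::-1])
E
```

```text
(array([245.1 , 162.75]), 40, np.int64(243), np.int64(248), np.int64(159), np.int64(167)) (array([278.88172043, 181.3655914 ]), 93, np.int64(275), np.int64(283), np.int64(175), np.int64(189))
```

View pics/a5.png

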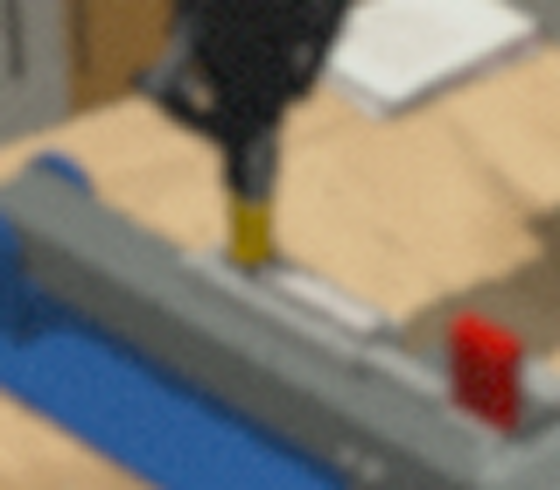

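Run:
```python
from h import *
s=get_image("scene");p=np.array(get_state()["position"]);print(p)
def proj(im,P):
    c=rot(im["orientation"]).T@(np.array(P)-im["position"]);u=c[:2]/c[2];u=u*(1+im["k1"]*(u@u));K=np.array(im["K"]);return (u*[K[0,0],K[1,1]]+[K[0,2],K[1,2]]).round(1)
for z in(.115,.123,.13,.136,.143): print(z,"tcp",proj(s,[p[0],p[1],z]),"knob",proj(s,[.5239,-.0859,z]))
# red & gripper rows: column 246 profile
print(s["frame"][145:172,246].tolist())
```

```text
[ 0.52299835 -0.08471467  0.14016479]
0.115 tcp [245.7 165. ] knob [245.3 164.9]
0.123 tcp [245.7 163. ] knob [245.3 162.9]
0.13 tcp [245.6 161.3] knob [245.2 161.2]
0.136 tcp [245.6 159.8] knob [245.2 159.8]
0.143 tcp [245.5 158.1] knob [245.1 158. ]
[[34, 32, 31], [31, 34, 37], [32, 32, 35], [36, 33, 36], [36, 38, 34], [57, 55, 54], [64, 64, 62], [71, 72, 69], [75, 76, 72], [72, 71, 70], [74, 71, 68], [72, 74, 70], [79, 78, 74], [95, 87, 67], [120, 103, 52], [133, 109, 16], [135, 113, 7], [139, 113, 8], [135, 108, 9], [135, 109, 9], [136, 110, 8], [129, 103, 4], [112, 94, 45], [102, 93, 80], [113, 109, 104], [129, 125, 121], [145, 145, 137]]
```

Emit:
{"op": "apply_moves", "data": {
  "deltas": [0,0,0,1,0,0,0,0,2,0,0,0,0,3,0,0,0,0,4,0,0,0,0,4,0]
}}

```text
clock: 10.05
position: [0.5232, -0.0847, 0.1388]
ee_rot: [0.001, 0.623, 0.782, 0.0]
contact_force: [-4.8, 2.0, 15.2]
width: 0.0001
gripper_force: 7.7
```

Contact comes at TCP z≈0.139, right on the knob's top. So the real fingertips sit about 20 mm higher than stated, and I'll go deeper by that amount from here on. Next I push the knob at mid-height.

Emit:
{"op": "apply_moves", "data": {
  "deltas": [0,0,0,-10,0,0,5,0,-12,0,0,20,0,-12,0,0,34,0,-12,0,0,36,0,-10,0,0,36,0,5,0,0,36,0,15,0,0,36,0,20,0,0,36,0,20,0,0,32,0,20,0,0,29,0,20,0,0,26,0,20,0]
}}

```text
clock: 11.05
position: [0.5179, -0.0601, 0.1167]
ee_rot: [0.001, 0.623, 0.782, 0.0]
contact_force: [-0.1, 0.5, 0.4]
width: 0.0001
gripper_force: 0.0
```

Emit:
{"op": "apply_moves", "data": {
  "deltas": [0,-2,0,0,0,0,-4,0,0,0,0,-6,0,0,0,0,-8,0,0,0,0,-8,0,0,0,0,-8,0,0,0]
}}

```text
clock: 11.55
position: [0.5185, -0.0647, 0.1165]
ee_rot: [-0.002, 0.623, 0.782, 0.002]
contact_force: [-1.4, 8.5, 3.2]
width: 0.0001
gripper_force: 3.7
```

Emit:
{"op": "apply_moves", "data": {
  "deltas": [0,-2,0,0,0,0,-4,0,0,0,0,-6,0,0,0,0,-7,0,0,0,0,-7,0,0,0,0,-7,0,0,0]
}}

```text
clock: 12.05
position: [0.5185, -0.0652, 0.1166]
ee_rot: [-0.007, 0.624, 0.781, 0.006]
contact_force: [-2.7, 24.1, 7.9]
width: -0.0003
gripper_force: 11.7
```

The knob is firmly at its stop: 24 N and only 0.5 mm of movement. On to the latch handle.

Emit:
{"op": "apply_moves", "data": {
  "deltas": [0,8,0,0,0,0,15,0,0,0,20,18,0,-30,0,40,20,0,-60,0,50,40,3,-65,0,50,70,7,-65,0,50,105,10,-65,0,50,135,12,-65,0,50,145,12,-65,0,50,147,12,-65,0,50,147,12,-65,0,50,147,12,-65,0]
}}

```text
clock: 13.05
position: [0.4998, 0.0708, 0.1812]
ee_rot: [0.001, 0.623, 0.782, -0.0]
contact_force: [0.8, 0.7, -0.2]
width: 0.05
gripper_force: 0.0
```

Run:
```python
from h import *
s=get_image("scene");st=get_state();print(st["position"],rot(st["ee_rot"]).round(3).tolist())
f=s["frame"];b=blob(f,262,300,165,205,"r");print(b,atz(s,b[0],.133))
cv2.imwrite("pics/a6.png",cv2.resize(f[120:220,220:330],None,fx=5,fy=5,interpolation=2)[:,:,::-1])
```

```text
[0.4997972  0.07062483 0.18115846] [[-0.223, 0.975, 0.0], [0.975, 0.223, -0.001], [-0.001, 0.0, -1.0]]
(array([278.89041096, 182.35616438]), 73, np.int64(275), np.int64(283), np.int64(176), np.int64(189)) [0.49882609 0.07021988 0.133     ]
```

View pics/a6.png

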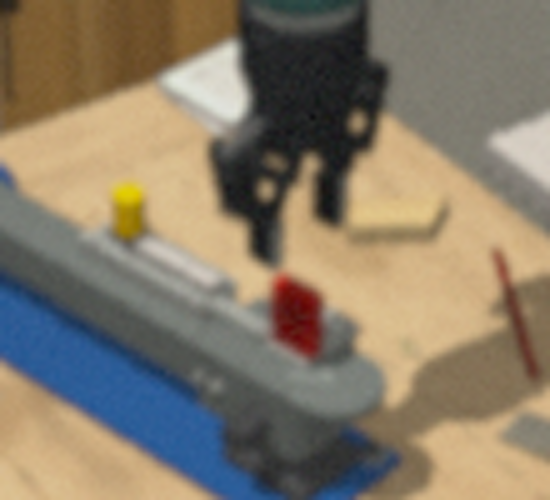

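The open fingers, at crop (265,250) and (330,210), straddle the paddle at (298,315). I descend around it now.

Emit:
{"op": "apply_moves", "data": {
  "deltas": [50,0,0,15,0,50,0,0,35,0,50,0,0,52,0,50,0,0,60,0,50,0,0,65,0,50,0,0,68,0,50,0,0,68,0,30,0,0,68,0,10,0,0,68,0,10,0,0,68,0,10,0,0,68,0,10,0,0,68,0],
  "squeeze": 60
}}

```text
clock: 14.1
position: [0.4996, 0.0719, 0.1141]
ee_rot: [0.001, 0.623, 0.783, 0.0]
contact_force: [-0.6, -0.5, 6.6]
width: 0.0158
gripper_force: 59.1
```

Emit:
{"op": "apply_moves", "data": {
  "deltas": [10,0,-4,0,0,10,0,-9,0,0,10,0,-14,0,0,10,0,-19,0,0,10,0,-24,0,0,10,0,-29,0,0,10,0,-33,0,0,10,0,-36,0,0,10,0,-38,0,0,10,0,-40,0,0,10,0,-40,0,0,10,0,-40,0,0]
}}

```text
clock: 15.1
position: [0.4665, 0.064, 0.1142]
ee_rot: [0.004, 0.623, 0.782, 0.005]
contact_force: [12.5, 3.3, -5.0]
width: 0.0155
gripper_force: 59.0
```

Emit:
{"op": "apply_moves", "data": {
  "deltas": [10,0,-2,0,0,10,0,-4,0,0,10,0,-4,0,0,10,0,-4,0,0]
}}

```text
clock: 15.43
position: [0.4663, 0.0638, 0.115]
ee_rot: [0.007, 0.623, 0.782, 0.008]
contact_force: [19.7, 6.3, -5.6]
width: 0.0152
gripper_force: 59.5
```

Emit:
{"op": "apply_moves", "data": {
  "deltas": [10,-1,0,-4,0,10,-3,0,-10,0,10,-5,0,-18,0,10,-7,0,-26,0,10,-10,0,-34,0,10,-12,0,-42,0,10,-15,0,-50,0,10,-18,0,-57,0,10,-21,0,-63,0,10,-23,0,-68,0,10,-25,0,-72,0,10,-26,0,-72,0]
}}

```text
clock: 16.43
position: [0.4724, 0.0381, 0.1873]
ee_rot: [0.007, 0.623, 0.782, 0.008]
contact_force: [20.3, 6.8, -6.0]
width: 0.0153
gripper_force: 59.2
```

Run:
```python
from h import *
s=get_image("scene");st=get_state();print(st["position"],st["contact_force"],st["moment"],st["width"])
f=s["frame"]
cv2.imwrite("pics/a7.png",cv2.resize(f[100:240,190:330],None,fx=4,fy=4,interpolation=2)[:,:,::-1])
```

```text
[0.47235824 0.03828311 0.18712049] [21.04096534  5.27636701 -6.38905456] [ 0.78868136 -1.97933147  0.34162128] 0.01503864576349313
```

View pics/a7.png

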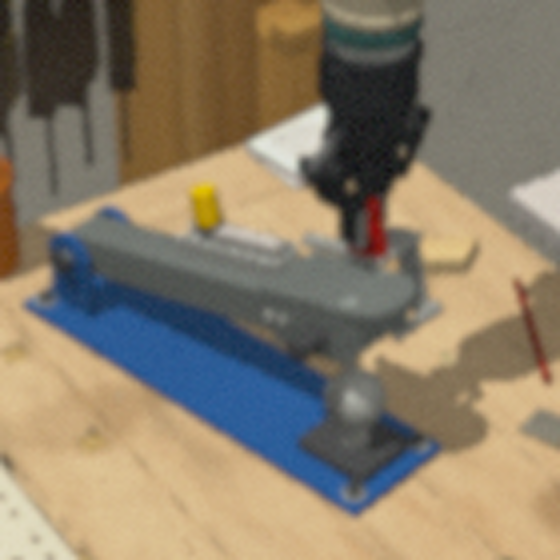

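The tongue is clear of the ball (crop (357,395)), with the latch pulled and the knob still back. The handle has risen 72.5 mm, so I add 5 mm and settle.

Emit:
{"op": "apply_moves", "data": {
  "deltas": [10,-1,0,-2,0,10,-2,0,-4,0,10,-2,0,-5,0,10,-2,0,-5,0,10,-2,0,-5,0,10,-2,0,-5,0,10,-2,0,-5,0,10,-2,0,-5,0]
}}

```text
clock: 17.15
position: [0.4728, 0.0362, 0.1915]
ee_rot: [0.007, 0.623, 0.782, 0.008]
contact_force: [22.2, 4.4, -8.3]
width: 0.015
gripper_force: 58.7
```

Run:
```python
from h import *
st=get_state();print(st["position"],st["contact_force"],st["width"],np.abs(st["qd"]).max());get_image("top");st=get_state();print(st["position"])
print(sign_off())
```

```text
[0.47281009 0.03618759 0.1914706 ] [22.17751348  4.37915629 -8.30977172] 0.015024355021722243 0.001037658795705735
[0.4728406  0.03620864 0.19148943]
the job is handed in; nothing more can be done
None
```

I handed the job in with the lock knob at its end stop, the latch fully pulled (34 mm), and the gripper holding the tongue at rest. From the arm's readings the socket is about 8 cm above the ball; I did not measure the knob's travel as a full 50 mm (45–47 mm), but it did not move under a 24 N push.

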